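# Push the tin and the crock back into the larder row

## Task

A row of three jam jars stands against the white rail on the counter, and the square-cornered metal tin and the round white crock with the cork lid have been left standing in front of the two gaps in that row. Push each of the two back along the counter until it stands against the rail, about midway between its neighbours, one in each gap and the tin with its longer side flat along the rail; never lift or tip them, and leave the jam jars and everything else where they are.

Things in the scene. Friction and masses are not known exactly. Their poses are not given: they have to be found in the camera images.
- rail: a fixed white wooden rail, the stop: 600 mm long, 22 mm thick, 35 mm high, on the counter beyond the things. Origin at counter height in the middle of the long face that looks to the robot, the face to push up to. Its y axis runs along the rail to the robot's left, its x axis points away from the robot into the rail; turned by up to 0.2 rad
- gap_left (a point): the middle of the left gap: point on the rail's front face at counter height, 120 mm to the left (rail +y) of the rail's origin, axes as the rail's. The gap between the jam jars is 170 mm wide
- gap_right (a point): the middle of the right gap: the same, 120 mm to the right (rail -y) of the rail's origin
- tin: a rectangular plain aluminium tin, loose, 0.3 to 0.65 kg: 80 mm deep (its x) by 100 mm wide (its y), flat sides to 80 mm, slightly inset flat lid to 92 mm height. Origin at the centre of its underside, z up. Starts up to 0.45 rad out of square, in front of either gap. Square with its 100 mm side along the rail and touching it, its origin is 40 mm in front of the rail's face
- crock: a round white ceramic crock, loose, about 0.35 to 0.7 kg: 84 mm in diameter with straight sides to 78 mm, with a cork lid 74 mm in diameter to 92 mm height. Origin at the centre of its underside, z up. It starts in front of the gap that the tin is not in front of; touching the rail its origin is 42 mm in front of the rail's face
- jam_left: a squat amber glass jam jar with a brass lid, 70 mm in diameter and 92 mm tall, origin at the centre of its underside; it stands against the rail at the left end of the row and must be left where it is
- jam_mid: a squat amber glass jam jar with a brass lid, 70 mm in diameter and 92 mm tall, origin at the centre of its underside; it stands against the rail at the middle of the row and must be left where it is
- jam_right: a squat amber glass jam jar with a brass lid, 70 mm in diameter and 92 mm tall, origin at the centre of its underside; it stands against the rail at the right end of the row and must be left where it is
- mushroom: a dark wooden mushroom-shaped ornament, 46 mm in diameter and 82 mm tall, origin at the centre of its underside; it stands between the tin and the crock and must be left where it is
- can: a food can with a paper label, 70 mm in diameter and 85 mm tall, origin at the centre of its underside; it stands in front of the left end of the row and must be left where it is
- mug: a blue mug, 74 mm in diameter at the rim and 80 mm tall, handle at its +y, origin at the centre of its underside; it stands in front of the right end of the row and must be left where it is
Not all that is in view belongs to the job. What is shaped like the crock but green or turquoise is not meant.

How it is judged:
At the end, for the whole second after the job is handed in: The tin and the crock stand upright and still on the counter, one in each gap: each touching the rail within 6 mm and within 20 mm of the middle of its gap, the tin square to the rail within 0.08 rad; every other thing is within 15 mm of where it started (((y of tin in the frame of gap_left between -0.02 and 0.02 m and x of tin in the frame of rail between -0.046 and -0.034 m and y of crock in the frame of gap_right between -0.02 and 0.02 m and x of crock in the frame of rail between -0.048 and -0.036 m) or (y of tin in the frame of gap_right between -0.02 and 0.02 m and x of tin in the frame of rail between -0.046 and -0.034 m and y of crock in the frame of gap_left between -0.02 and 0.02 m and x of crock in the frame of rail between -0.048 and -0.036 m)) and angle between the x axis of tin and the x axis of rail, either way round below 0.08 rad and angle between each of tin, crock's own z axis and vertical below 0.05 rad and height (world z) of each of tin, crock below 0.005 m and linear speed of each of tin, crock below 0.01 m/s and distance of each of jam_left, jam_mid, jam_right, mushroom, can, mug from where it was at the start of the episode below 0.015 m).
It fails at once if the tin or the crock is lifted off the counter (more than 10 mm) (height (world z) of any of tin, crock above 0.01 m).
It fails at once if the tin or the crock is tipped (more than 0.25 rad) (angle between any of tin, crock's own z axis and vertical above 0.25 rad).
It fails at once if a jam jar or another bystander is moved (more than 15 mm) or knocked over (distance of any of jam_left, jam_mid, jam_right, mushroom, can, mug from where it was at the start of the episode above 0.015 m or angle between any of jam_left, jam_mid, jam_right, mushroom, can, mug's own z axis and vertical above 0.3 rad).
It also fails if it takes over 48 s, if anything falls off the work surface, if the arm or the gripper's body presses on something with over 40 N, if the wrist force passes 120 N, or if a joint passes its speed limit or range.

## Robot

A 7-joint arm with a two-finger parallel gripper is mounted at the origin on the work surface. World frame = base frame: x ahead of the robot, y to its left, z up, the work surface at z = 0. Lengths are in m, angles in rad, forces in N, time in s.
With the tool pointing down it reaches from about 0.4 to 0.85 m from the base axis. Payload 4.5 kg.
Tool frame: the origin (TCP) lies on the mounting face of the last link; the fingertips stand 166 mm ahead of it and the grasp point (between the pads) lies 147 mm ahead of it; z points along the fingers, y is the line along which they close (so a half turn about z gives the same grasp; the last joint's range is limited). The gripper opens to 88 mm and grips with 3 to 60 N. Pads are 18 mm wide; open, the fingers measure 123 mm over their backs; the gripper's body (75 mm by 187 mm) begins 45 mm behind the grasp point.
Start: joints at [1.32, 0.689, -0.195, 1.565, 0.157, 0.902, -0.215], TCP at [0.176, -0.6, 0.405] pointing down, gripper open.
Joint ranges: [-3.01, 3.01], [-0.46, 2.08], [-1.47, 1.51], [0.13, 2.56], [-1, 4.14], [0.04, 2.09], [-2.66, 2.66]. Speed limits (rad/s): [2.57, 2.57, 3.14, 3.14, 3.14, 3.14, 3.14].

## Interface

Orientations are given as a unit quaternion [x, y, z, w].
In Python, from bench import status, vision, workorder gives the robot as it stands.
- The arm moves only by the tool arm_command, never from a script. Its argument "motion" is a list of rows, each an object of numbers: "ax", "ay", "az": the turn, a rotation vector about the tool's x, y, z in rad; "dx", "dy", "dz": the shift along the tool's x, y, z in cm; "grip": the opening, from 0 (shut) to 1 (fully open). In form: [{"ax": .., "ay": .., "az": .., "dx": .., "dy": .., "dz": .., "grip": ..}, ...]. A call has 1 to 20 rows; each row shifts and turns the commanded pose from where the row before left it, along the tool's axes as they then stand; what a row does not reach is not made up. A row lasts 1/10 s, in which the tool goes at most 50 mm and 8.59 degrees, less where a joint would pass 70% of its speed; a pose out of reach is approached as far as the arm can. A call is refused whole if a number of a shift passes 5 or a number of a turn 0.15, either way. A call with a gripper value outside its range is refused whole. The fingers move at their own pace and stop on an object; the grip force is fixed at half the most. Time passes only in rows, so rows that do not move let the fingers close. It gives the time, the measured TCP pose, the force, the opening and the grip force at its end, in the units of the state.
- status.read_state(): the state, without advancing time (a new reading comes with each control period).
- vision.grab_frame(name): name is "scene" or "top"; returns the picture (400x640x3 uint8, blue, green, red); there is no depth.
- vision.camera_model(name): a dict with "fx", "fy", "cx", "cy" (pixels), "origin" and "orientation" of the camera in the world. Camera axes: x right, y down, z forward; pixel columns grow to the right and rows downward; lengths in m; the calibration is good to about 2 mm. A picture is of the moment at which its call begins. camera_model takes no time and is no camera call.
- workorder.hand_in(): hands the job in; it is judged then, once.
The state is a dict: "t": time; "q": joint angles; "joint_vel": joint speeds; "tau": joint torques, N m; "position": TCP position; "eef_rot": TCP orientation; "ft_force": force on the tool from outside, world axes, zero at the start; "moment": the same for the moment, N m; "width": finger opening in m; "finger_force": force on a finger pad.
Only numpy, scipy, OpenCV 4.12 (cv2) and the standard library are available. Lean on these libraries where they do the work, as an engineer would, in place of code of your own. Each camera call takes 0.05 s, during which the arm holds its last target. There are 200 camera calls.

## Working session

There is one attempt and no reset: what is moved stays moved. The work goes in short steps, Python scripts to look and compute and a tool call to move; the robot and the scene stay as the last step left them, time stands still between calls to the robot, and variables do not carry over. Pictures are saved under pics/ and viewed, at most 10 in all, crops included, and the job is handed in when it is done.

Besides the shell and the picture viewer there is one more tool, called after "Request:" as name(argument=value, ...) on one line, values as JSON. arm_command: Moves the arm, as the interface text tells. Its arguments: {"type":"object","properties":{"motion":{"type":"array","items":{"type":"object","properties":{"ax":{"type":"number"},"ay":{"type":"number"},"az":{"type":"number"},"dx":{"type":"number"},"dy":{"type":"number"},"dz":{"type":"number"},"grip":{"type":"number"}}}}},"required":["motion"]}

```bash
mkdir -p pics
python3 - <<'E'
from bench import status, vision
import cv2
for n in("scene","top"):
    cv2.imwrite(f"pics/{n}0.png",vision.grab_frame(n)); print(n,vision.camera_model(n))
print(status.read_state())
E
```

```text
scene {'fx': 464.7001157502755, 'fy': 464.7001157502755, 'cx': 324.8885479313114, 'cy': 205.05253678552077, 'origin': array([ 1.14355179, -0.23412353,  0.77711114]), 'orientation': array([ 0.78019636,  0.51110021, -0.20524506, -0.29655469])}
top {'fx': 479.96132257492474, 'fy': 479.96132257492474, 'cx': 312.0298289854134, 'cy': 199.86648873144384, 'origin': array([0.44043409, 0.00580394, 1.10842995]), 'orientation': array([-0.69871237,  0.71322562, -0.04324567,  0.03521422])}
{'t': 0.1, 'q': array([ 1.31980887,  0.68992054, -0.19450058,  1.56622841,  0.15727204,
        0.90251913, -0.21511784]), 'joint_vel': array([-0.00110789, -0.00137907,  0.00132221, -0.00155721, -0.0002476 ,
        0.00138232,  0.00126579]), 'tau': array([-2.53820530e-03, -5.28504574e+01, -1.27085600e+00, -1.53838295e+01,
       -5.25031658e-02,  1.95648005e-03,  4.74087790e-05]), 'position': array([ 0.17548501, -0.59955247,  0.40397985]), 'eef_rot': array([ 9.89877029e-01,  1.41925174e-01, -1.76066465e-04, -8.25871260e-04]), 'ft_force': array([-0.15627589, -0.5573701 , -0.31029532]), 'moment': array([ 0.02491371, -0.03170443, -0.05037827]), 'finger_force': 0.0, 'width': 0.08844067653939199}
```

View pics/scene0.png

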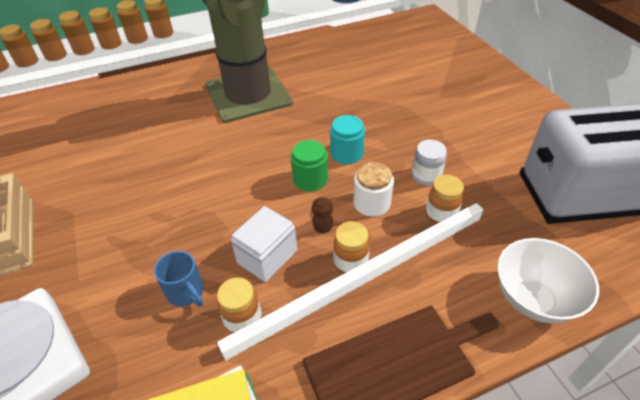

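View pics/top0.png

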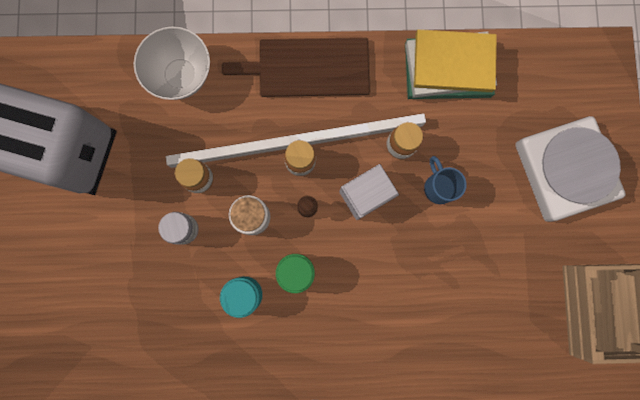

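The crock (top view, 249,215) stands before the left gap. The tin (369,191) stands turned before the right gap, with the mushroom at (307,206), the mug at (445,185) and the can at (177,228). The green (295,273) and turquoise (240,298) decoys stand behind the crock. I'll zoom in to get accurate corners.

Run:
```python
import cv2
im=cv2.imread("pics/top0.png")
c=im[105:305,155:475]
cv2.imwrite("pics/crop0.png",cv2.resize(im[105:255,155:355],None,fx=4,fy=4,interpolation=cv2.INTER_CUBIC))
cv2.imwrite("pics/crop1.png",cv2.resize(im[105:225,325:475],None,fx=5,fy=5,interpolation=cv2.INTER_CUBIC))
```

```text
(no output)
```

View pics/crop0.png

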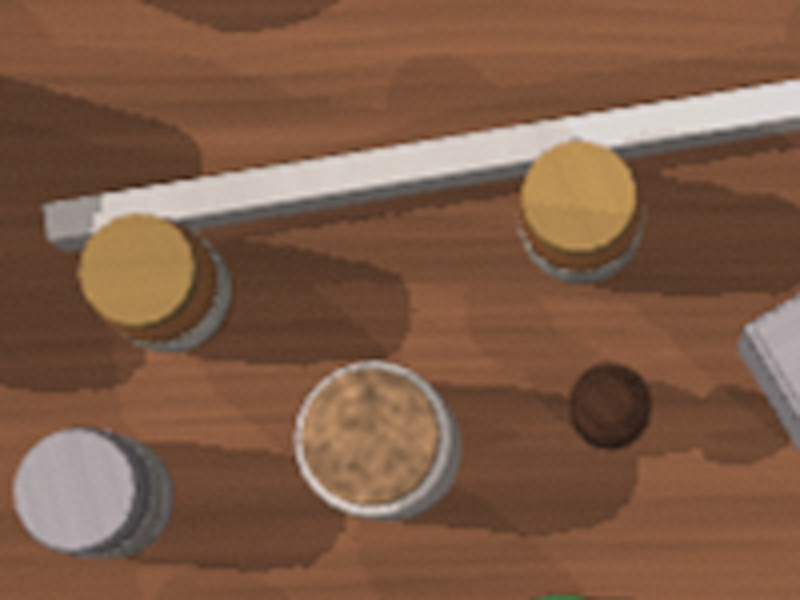

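View pics/crop1.png

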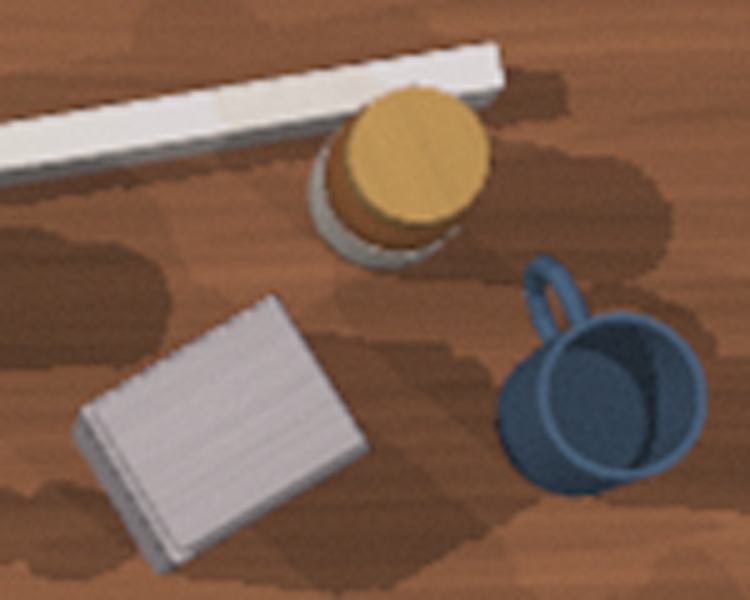

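```bash
cat > h.py <<'E'
import numpy as np
from bench import vision
from scipy.spatial.transform import Rotation as R
def w(u,v,z,cam="top"):
    m=vision.camera_model(cam); d=R.from_quat(m["orientation"]).apply([(u-m["cx"])/m["fx"],(v-m["cy"])/m["fy"],1]); o=m["origin"]
    return (o+d*(z-o[2])/d[2])[:2]
E
python3 - <<'E'
from h import *
a=lambda x,y:((x+.5)/4-.5+155,(y+.5)/4-.5+105)
b=lambda x,y:((x+.5)/5-.5+325,(y+.5)/5-.5+105)
np.set_printoptions(precision=4,suppress=True)
P=dict(jl=w(*a(137,270),.092),jm=w(*a(579,197),.092),jr=w(*b(418,157),.092),crock=w(*a(371,433),.092),mush=w(*a(611,406),.06),can=w(*a(75,490),.085),mug=w(*b(627,396),.08),handle=w(*b(543,262),.06),
green=w(295,273,.092),turq=w(240,298,.092),railR=w(*b(502,92),.035),rail2=w(*a(240,212),.035),rail3=w(*a(750,130),.035))
for k,v in P.items():print(k,v)
d=P["jl"]-P["jr"];d/=np.linalg.norm(d);n=np.array([d[1],-d[0]])
th=np.arctan2(n[1],n[0]);print("yaw",th, "railang",[np.arctan2(-q[0],q[1]) for q in(P["rail2"]-P["railR"],P["rail3"]-P["railR"])])
O=(P["jl"]+P["jm"]+P["jr"])/3+.035*n;print("O",O)
T=[w(*b(*c),.092) for c in((275,297),(367,445),(185,553),(90,410))]
for i in range(4):e=T[(i+1)%4]-T[i];print(T[i],np.linalg.norm(e),np.arctan2(e[1],e[0]))
P["tin"]=np.mean(T,0)
for k,v in P.items():print(k,"railframe",(v-O)@n,(v-O)@d)
E
```

```text
jl [0.6186 0.2552]
jm [0.6538 0.0182]
jr [ 0.6887 -0.2183]
crock [0.5286 0.1308]
mush [0.5436 0.0031]
can [0.502  0.2889]
mug [ 0.5841 -0.3073]
handle [ 0.6478 -0.2791]
green [0.4002 0.032 ]
turq [0.3512 0.1472]
railR [ 0.7324 -0.2709]
rail2 [0.6608 0.2112]
rail3 [ 0.7028 -0.0795]
yaw 0.14705028436171674 railang [np.float64(0.14754157781870472), np.float64(0.1532944182845233)]
O [0.6883 0.0235]
[ 0.6284 -0.154 ] 0.07475426844860338 -2.62332006531621
[ 0.5634 -0.191 ] 0.09112066956987169 2.083518605998119
[ 0.5187 -0.1116] 0.0731897294437491 0.556798442922051
[ 0.5809 -0.0729] 0.09394485996809065 -1.040674993768013
jl railframe -0.035035685749476915 0.23943089277187454
jm railframe -0.034928628501046055 -0.0001752430887779605
jr railframe -0.03503568574947691 -0.2392556496830966
crock railframe -0.14227905601528743 0.12955217972484678
mush railframe -0.14616903927787323 0.00109966028616537
can railframe -0.14542507563170862 0.28986769634289605
mug railframe -0.15160750680357524 -0.31192048395971683
handle railframe -0.08442979216322355 -0.29334766386071015
green railframe -0.2837395363163607 0.050607965409642235
turq railframe -0.3153115599097982 0.17178226465160448
railR railframe 0.000477404862744227 -0.2976492902052973
rail2 railframe 0.00023796699582697748 0.18971288457488283
rail3 railframe -0.0007319206377473093 -0.10397795026936751
tin railframe -0.13707164365891972 -0.137266533154361
```

```bash
cat >> h.py <<'E'
from bench import status
O=np.array([.6883,.0235]);TH=.147
n=np.array([np.cos(TH),np.sin(TH)]);d=np.array([-n[1],n[0]])
rail=lambda x,y:O+x*n+y*d
def pose():
    s=status.read_state();X=R.from_quat(s["eef_rot"]).as_matrix()
    return s,X,np.arctan2(X[1,0],X[0,0])
def togo(xy,z,phi):
    s,X,f=pose()
    Rt=R.from_euler("z",phi).as_matrix()@np.diag([1,-1,-1])
    D=X.T@(np.r_[xy,z]-s["position"]); a=R.from_matrix(X.T@Rt).as_rotvec()
    print("t",s["t"],"pos",s["position"].round(4),"phi",round(f,4),"rail",((s["position"][:2]-O)@n).round(4),((s["position"][:2]-O)@d).round(4),"F",s["ft_force"].round(1),"w",round(s["width"],3))
    print(" shift cm",(100*D).round(2),"turn",a.round(4))
E
python3 - <<'E'
from h import *
c=np.array([.5734,-.1327]);p=.515;u=np.array([np.cos(p),np.sin(p)])
togo(c-.075*u,.404,p); togo(c-.075*u,.205,p)
E
```

```text
t 0.1 pos [ 0.1755 -0.5996  0.404 ] phi 0.2848 rail -0.5985 -0.5412 F [-0.2 -0.6 -0.3] w 0.088
 shift cm [ 44.   -31.91   0.05] turn [-1.700e-03 -1.000e-04 -2.302e-01]
t 0.1 pos [ 0.1755 -0.5996  0.404 ] phi 0.2848 rail -0.5985 -0.5412 F [-0.2 -0.6 -0.3] w 0.088
 shift cm [ 44.01 -31.88  19.95] turn [-1.700e-03 -1.000e-04 -2.302e-01]
```

Request:
arm_command(motion=[{"dx":2.6,"dy":-1.9,"grip":0.6},{"dx":2.6,"dy":-1.9,"grip":0.6},{"dx":2.6,"dy":-1.9,"grip":0.6},{"dx":2.6,"dy":-1.9,"grip":0.6},{"dx":2.6,"dy":-1.9,"grip":0.6},{"dx":2.6,"dy":-1.9,"grip":0.6},{"dx":2.6,"dy":-1.9,"grip":0.6},{"dx":2.6,"dy":-1.9,"grip":0.6},{"dx":2.6,"dy":-1.9,"grip":0.6},{"dx":2.6,"dy":-1.9,"grip":0.6},{"dx":2.6,"dy":-1.9,"grip":0.6},{"dx":2.6,"dy":-1.9,"grip":0.6},{"dx":2.6,"dy":-1.9,"grip":0.6},{"dx":2.6,"dy":-1.9,"grip":0.6},{"dx":2.6,"dy":-1.9,"grip":0.6},{"dx":2.6,"dy":-1.9,"grip":0.6},{"dx":2.4,"dy":-1.5,"az":-0.11,"grip":0.6},{"az":-0.12,"grip":0.6},{"grip":0.6},{"grip":0.6}])

```text
invalid input
```

Run:
```python
from h import *
c=np.array([.5734,-.1327]);p=.515;u=np.array([np.cos(p),np.sin(p)])
togo(c-.075*u,.205,p)
```

```text
t 0.1 pos [ 0.1755 -0.5996  0.404 ] phi 0.2848 rail -0.5985 -0.5412 F [-0.2 -0.6 -0.3] w 0.088
 shift cm [ 44.01 -31.88  19.95] turn [-1.700e-03 -1.000e-04 -2.302e-01]
```

Request:
arm_command(motion=[{"ax":0,"ay":0,"az":0,"dx":2.6,"dy":-1.9,"dz":0,"grip":0.6},{"ax":0,"ay":0,"az":0,"dx":2.6,"dy":-1.9,"dz":0,"grip":0.6}])

```text
t: 0.3
position: [0.2144, -0.5485, 0.4041]
eef_rot: [0.99, 0.141, -0.0, -0.0]
ft_force: [-0.5, -0.3, -0.5]
width: 0.0743
finger_force: 0.0
```

All keys are required.

Request:
arm_command(motion=[{"ax":0,"ay":0,"az":0,"dx":2.6,"dy":-1.9,"dz":0,"grip":0.6},{"ax":0,"ay":0,"az":0,"dx":2.6,"dy":-1.9,"dz":0,"grip":0.6},{"ax":0,"ay":0,"az":0,"dx":2.6,"dy":-1.9,"dz":0,"grip":0.6},{"ax":0,"ay":0,"az":0,"dx":2.6,"dy":-1.9,"dz":0,"grip":0.6},{"ax":0,"ay":0,"az":0,"dx":2.6,"dy":-1.9,"dz":0,"grip":0.6},{"ax":0,"ay":0,"az":0,"dx":2.6,"dy":-1.9,"dz":0,"grip":0.6},{"ax":0,"ay":0,"az":0,"dx":2.6,"dy":-1.9,"dz":0,"grip":0.6},{"ax":0,"ay":0,"az":0,"dx":2.6,"dy":-1.9,"dz":0,"grip":0.6},{"ax":0,"ay":0,"az":0,"dx":2.6,"dy":-1.9,"dz":0,"grip":0.6},{"ax":0,"ay":0,"az":0,"dx":2.6,"dy":-1.9,"dz":0,"grip":0.6},{"ax":0,"ay":0,"az":0,"dx":2.6,"dy":-1.9,"dz":0,"grip":0.6},{"ax":0,"ay":0,"az":0,"dx":2.6,"dy":-1.9,"dz":0,"grip":0.6},{"ax":0,"ay":0,"az":0,"dx":2.6,"dy":-1.9,"dz":0,"grip":0.6},{"ax":0,"ay":0,"az":0,"dx":2.6,"dy":-1.9,"dz":0,"grip":0.6},{"ax":0,"ay":0,"az":-0.11,"dx":2.4,"dy":-1.5,"dz":0,"grip":0.6},{"ax":0,"ay":0,"az":-0.12,"dx":0,"dy":0,"dz":0,"grip":0.6},{"ax":0,"ay":0,"az":0,"dx":0,"dy":0,"dz":0,"grip":0.6},{"ax":0,"ay":0,"az":0,"dx":0,"dy":0,"dz":0,"grip":0.6}])

```text
t: 2.1
position: [0.5078, -0.1706, 0.4044]
eef_rot: [0.968, 0.253, -0.001, -0.0]
ft_force: [-0.3, -0.3, 0.5]
width: 0.0531
finger_force: 0.0
```

Run:
```python
from h import *
c=np.array([.5734,-.1327]);p=.515;u=np.array([np.cos(p),np.sin(p)])
togo(c-.075*u,.205,p)
```

```text
t 2.1 pos [ 0.5078 -0.1706  0.4044] phi 0.5111 rail -0.207 -0.1656 F [-0.3 -0.3  0.5] w 0.053
 shift cm [ 0.1  -0.06 19.94] turn [-0.0004  0.0011 -0.0039]
```

Request:
arm_command(motion=[{"ax":0,"ay":0,"az":0,"dx":0,"dy":0,"dz":2.5,"grip":0.6},{"ax":0,"ay":0,"az":0,"dx":0,"dy":0,"dz":2.5,"grip":0.6},{"ax":0,"ay":0,"az":0,"dx":0,"dy":0,"dz":2.5,"grip":0.6},{"ax":0,"ay":0,"az":0,"dx":0,"dy":0,"dz":2.5,"grip":0.6},{"ax":0,"ay":0,"az":0,"dx":0,"dy":0,"dz":2.5,"grip":0.6},{"ax":0,"ay":0,"az":0,"dx":0,"dy":0,"dz":2.5,"grip":0.6},{"ax":0,"ay":0,"az":0,"dx":0,"dy":0,"dz":2.5,"grip":0.6},{"ax":0,"ay":0,"az":0,"dx":0,"dy":0,"dz":2.4,"grip":0.6},{"ax":0,"ay":0,"az":-0.005,"dx":0,"dy":0,"dz":0,"grip":0.6},{"ax":0,"ay":0,"az":0,"dx":0,"dy":0,"dz":0,"grip":0.6}])

```text
t: 3.1
position: [0.508, -0.1707, 0.2059]
eef_rot: [0.967, 0.256, -0.0, 0.0]
ft_force: [-0.3, -0.4, 0.7]
width: 0.0525
finger_force: 0.0
```

Request:
arm_command(motion=[{"ax":0,"ay":0,"az":0,"dx":0.5,"dy":0,"dz":0,"grip":0.6},{"ax":0,"ay":0,"az":0,"dx":0.5,"dy":0,"dz":0,"grip":0.6},{"ax":0,"ay":0,"az":0,"dx":0.5,"dy":0,"dz":0,"grip":0.6}])

```text
t: 3.4
position: [0.5222, -0.1624, 0.2068]
eef_rot: [0.966, 0.257, 0.001, 0.0]
ft_force: [0.4, 0.9, 0.1]
width: 0.0529
finger_force: 0.0
```

Request:
arm_command(motion=[{"ax":0,"ay":0,"az":0,"dx":0.3,"dy":0,"dz":0,"grip":0.6},{"ax":0,"ay":0,"az":0,"dx":0.3,"dy":0,"dz":0,"grip":0.6}])

```text
t: 3.6
position: [0.5269, -0.1594, 0.206]
eef_rot: [0.966, 0.257, 0.0, 0.0]
ft_force: [0.4, -0.2, 1.0]
width: 0.0527
finger_force: 0.0
```

Request:
arm_command(motion=[{"ax":0,"ay":0,"az":0,"dx":0.3,"dy":0,"dz":0,"grip":0.6},{"ax":0,"ay":0,"az":0,"dx":0.3,"dy":0,"dz":0,"grip":0.6}])

```text
t: 3.8
position: [0.5307, -0.1573, 0.2057]
eef_rot: [0.967, 0.257, -0.002, 0.0]
ft_force: [-4.3, -1.9, 2.6]
width: 0.0531
finger_force: 2.1
```

Run:
```python
from h import *
from scipy.linalg import logm
s,X,f=pose();p=s["position"][:2]
def M(xy,ph):return np.array([[np.cos(ph),-np.sin(ph),xy[0]],[np.sin(ph),np.cos(ph),xy[1]],[0,0,1]])
e=rail(-.040-.049,-.120)
L=logm(np.linalg.inv(M(p,f))@M(e,TH)).real
print(f,e,"dx",100*L[0,2],"dy(tool)",-100*L[1,2],"az",-L[1,0])
print(((p+.049*np.array([np.cos(f),np.sin(f)])-O)@np.c_[n,d]))
```

```text
0.5188152275727461 [ 0.61783641 -0.10824173] dx 9.89780395055711 dy(tool) -1.800958589935962 az 0.3718152275727462
[-0.13675166 -0.13798519]
```

Request:
arm_command(motion=[{"ax":0,"ay":0,"az":0.017,"dx":0.45,"dy":-0.08,"dz":0,"grip":0.6},{"ax":0,"ay":0,"az":0.017,"dx":0.45,"dy":-0.08,"dz":0,"grip":0.6},{"ax":0,"ay":0,"az":0.017,"dx":0.45,"dy":-0.08,"dz":0,"grip":0.6},{"ax":0,"ay":0,"az":0.017,"dx":0.45,"dy":-0.08,"dz":0,"grip":0.6},{"ax":0,"ay":0,"az":0.017,"dx":0.45,"dy":-0.08,"dz":0,"grip":0.6},{"ax":0,"ay":0,"az":0.017,"dx":0.45,"dy":-0.08,"dz":0,"grip":0.6},{"ax":0,"ay":0,"az":0.017,"dx":0.45,"dy":-0.08,"dz":0,"grip":0.6},{"ax":0,"ay":0,"az":0.017,"dx":0.45,"dy":-0.08,"dz":0,"grip":0.6},{"ax":0,"ay":0,"az":0.017,"dx":0.45,"dy":-0.08,"dz":0,"grip":0.6},{"ax":0,"ay":0,"az":0.017,"dx":0.45,"dy":-0.08,"dz":0,"grip":0.6}])

```text
t: 4.8
position: [0.5693, -0.1298, 0.2057]
eef_rot: [0.985, 0.173, 0.0, -0.0]
ft_force: [-2.1, -0.4, -1.0]
width: 0.053
finger_force: 0.8
```

Run:
```python
from h import *
import cv2
im=vision.grab_frame("top")
cv2.imwrite("pics/t1.png",cv2.resize(im[95:255,275:475],None,fx=3,fy=3,interpolation=cv2.INTER_CUBIC))
togo(rail(-.089,-.12),.205,TH)
```

```text
t 4.85 pos [ 0.5701 -0.1293  0.2058] phi 0.3486 rail -0.1393 -0.1338 F [ 0.2 -0.4 -0.4] w 0.053
 shift cm [ 5.21 -0.35  0.09] turn [-0.     -0.0018  0.2016]
```

View pics/t1.png

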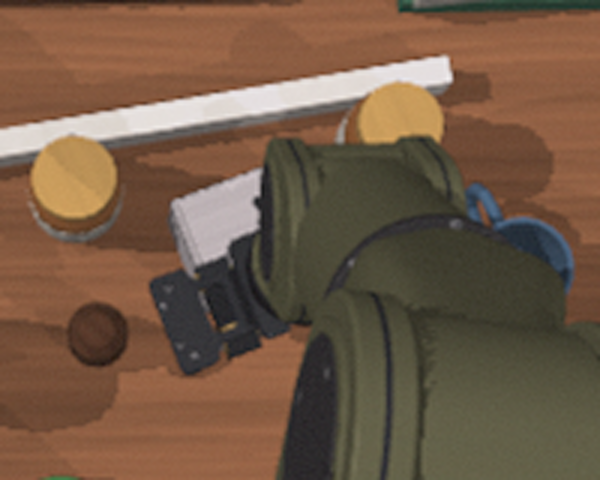

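The tin's left edge shows at (172–195, 200–275) in the crop, flush with the fingers and turning as planned. The mushroom and jars are clear, so I'll continue.

Request:
arm_command(motion=[{"ax":0,"ay":0,"az":0.02,"dx":0.45,"dy":-0.08,"dz":0,"grip":0.6},{"ax":0,"ay":0,"az":0.02,"dx":0.45,"dy":-0.08,"dz":0,"grip":0.6},{"ax":0,"ay":0,"az":0.02,"dx":0.45,"dy":-0.08,"dz":0,"grip":0.6},{"ax":0,"ay":0,"az":0.02,"dx":0.45,"dy":-0.08,"dz":0,"grip":0.6},{"ax":0,"ay":0,"az":0.02,"dx":0.45,"dy":-0.08,"dz":0,"grip":0.6},{"ax":0,"ay":0,"az":0.02,"dx":0.45,"dy":-0.08,"dz":0,"grip":0.6},{"ax":0,"ay":0,"az":0.02,"dx":0.45,"dy":-0.08,"dz":0,"grip":0.6},{"ax":0,"ay":0,"az":0.02,"dx":0.45,"dy":-0.08,"dz":0,"grip":0.6},{"ax":0,"ay":0,"az":0.02,"dx":0.45,"dy":-0.08,"dz":0,"grip":0.6},{"ax":0,"ay":0,"az":0.02,"dx":0.3,"dy":-0.08,"dz":0,"grip":0.6}])

```text
t: 5.85
position: [0.6093, -0.1109, 0.2058]
eef_rot: [0.997, 0.074, 0.0, -0.0]
ft_force: [-4.1, -0.2, 2.4]
width: 0.0531
finger_force: 1.8
```

Run:
```python
from h import *
togo(rail(-.089,-.12),.205,TH)
```

```text
t 5.85 pos [ 0.6093 -0.1109  0.2058] phi 0.1484 rail -0.0979 -0.1213 F [-4.1 -0.2  2.4] w 0.053
 shift cm [ 0.89 -0.13  0.08] turn [ 0.     -0.0005  0.0014]
```

Request:
arm_command(motion=[{"ax":0,"ay":0,"az":0,"dx":0.2,"dy":0,"dz":0,"grip":0.6},{"ax":0,"ay":0,"az":0,"dx":0.2,"dy":0,"dz":0,"grip":0.6},{"ax":0,"ay":0,"az":0,"dx":0.2,"dy":0,"dz":0,"grip":0.6}])

```text
t: 6.15
position: [0.6147, -0.1104, 0.2057]
eef_rot: [0.997, 0.075, -0.0, 0.0]
ft_force: [-2.4, -0.6, 2.8]
width: 0.053
finger_force: 1.8
```

Request:
arm_command(motion=[{"ax":0,"ay":0,"az":0,"dx":0.15,"dy":0,"dz":0,"grip":0.6},{"ax":0,"ay":0,"az":0,"dx":0,"dy":0,"dz":0,"grip":0.6}])

```text
t: 6.35
position: [0.6166, -0.1101, 0.2057]
eef_rot: [0.997, 0.075, 0.001, 0.0]
ft_force: [-2.1, -0.9, 1.1]
width: 0.053
finger_force: 1.0
```

Run:
```python
from h import *
togo(rail(-.089,-.12),.205,TH)
```

```text
t 6.35 pos [ 0.6166 -0.1101  0.2057] phi 0.1498 rail -0.0905 -0.1217 F [-2.1 -0.9  1.1] w 0.053
 shift cm [ 0.15 -0.17  0.07] turn [ 0.0003 -0.0011  0.0028]
```

Request:
arm_command(motion=[{"ax":0,"ay":0,"az":0,"dx":0.15,"dy":0,"dz":0,"grip":0.6},{"ax":0,"ay":0,"az":0,"dx":0.05,"dy":0,"dz":0,"grip":0.6}])

```text
t: 6.55
position: [0.6179, -0.1099, 0.2057]
eef_rot: [0.997, 0.075, -0.0, 0.0]
ft_force: [-4.2, -0.6, 3.5]
width: 0.0526
finger_force: 2.4
```

Request:
arm_command(motion=[{"ax":0,"ay":0,"az":0,"dx":0.1,"dy":0,"dz":0,"grip":0.6},{"ax":0,"ay":0,"az":0,"dx":0,"dy":0,"dz":0,"grip":0.6}])

```text
t: 6.75
position: [0.6182, -0.1099, 0.2057]
eef_rot: [0.997, 0.075, -0.001, 0.0]
ft_force: [-6.1, -0.3, 5.0]
width: 0.0527
finger_force: 3.1
```

Run:
```python
from h import *
togo(rail(-.089,-.12),.205,TH)
```

```text
t 6.75 pos [ 0.6182 -0.1099  0.2057] phi 0.1494 rail -0.0889 -0.1217 F [-6.1 -0.3  5. ] w 0.053
 shift cm [-0.01 -0.17  0.07] turn [-0.      0.0028  0.0024]
```

Request:
arm_command(motion=[{"ax":0,"ay":0,"az":0,"dx":0.15,"dy":0,"dz":0,"grip":0.6},{"ax":0,"ay":0,"az":0,"dx":0,"dy":0,"dz":0,"grip":0.6}])

```text
t: 6.95
position: [0.6187, -0.1098, 0.2056]
eef_rot: [0.997, 0.074, -0.003, -0.0]
ft_force: [-8.9, -0.9, 6.3]
width: 0.0532
finger_force: 4.5
```

Request:
arm_command(motion=[{"ax":0,"ay":0,"az":0,"dx":-0.5,"dy":0,"dz":0,"grip":0.6},{"ax":0,"ay":0,"az":0,"dx":-1.5,"dy":0,"dz":0,"grip":0.6},{"ax":0,"ay":0,"az":0,"dx":-1.5,"dy":0,"dz":0,"grip":0.6},{"ax":0,"ay":0,"az":0,"dx":0,"dy":0,"dz":-2.5,"grip":0.6},{"ax":0,"ay":0,"az":0,"dx":0,"dy":0,"dz":-2.5,"grip":0.6},{"ax":0,"ay":0,"az":0,"dx":0,"dy":0,"dz":-2.5,"grip":0.6},{"ax":0,"ay":0,"az":0,"dx":0,"dy":0,"dz":-2.5,"grip":0.6},{"ax":0,"ay":0,"az":0,"dx":0,"dy":0,"dz":-2.5,"grip":0.6},{"ax":0,"ay":0,"az":0,"dx":0,"dy":0,"dz":0,"grip":0.6}])

```text
t: 7.85
position: [0.5883, -0.1145, 0.3344]
eef_rot: [0.997, 0.075, 0.005, 0.001]
ft_force: [0.7, -0.3, 0.1]
width: 0.0528
finger_force: 0.0
```

Run:
```python
from h import *
togo(rail(-.142-.034-.009-.025,.1296),.205,TH)
```

```text
t 7.85 pos [ 0.5883 -0.1145  0.3344] phi 0.1501 rail -0.1191 -0.1219 F [ 0.7 -0.3  0.1] w 0.053
 shift cm [ -9.14 -25.21  12.78] turn [ 0.0024 -0.0102  0.0031]
```

Request:
arm_command(motion=[{"ax":0,"ay":0,"az":0,"dx":-0.9,"dy":-2.5,"dz":0,"grip":0.6},{"ax":0,"ay":0,"az":0,"dx":-0.9,"dy":-2.5,"dz":0,"grip":0.6},{"ax":0,"ay":0,"az":0,"dx":-0.9,"dy":-2.5,"dz":0,"grip":0.6},{"ax":0,"ay":0,"az":0,"dx":-0.9,"dy":-2.5,"dz":0,"grip":0.6},{"ax":0,"ay":0,"az":0,"dx":-0.9,"dy":-2.5,"dz":0,"grip":0.6},{"ax":0,"ay":0,"az":0,"dx":-0.9,"dy":-2.5,"dz":0,"grip":0.6},{"ax":0,"ay":0,"az":0,"dx":-0.9,"dy":-2.5,"dz":0,"grip":0.6},{"ax":0,"ay":0,"az":0,"dx":-0.9,"dy":-2.5,"dz":0,"grip":0.6},{"ax":0,"ay":0,"az":0,"dx":-0.9,"dy":-2.5,"dz":0,"grip":0.6},{"ax":0,"ay":0,"az":0,"dx":-0.9,"dy":-2.5,"dz":0,"grip":0.6},{"ax":0,"ay":0,"az":0,"dx":0,"dy":0,"dz":0,"grip":0.6},{"ax":0,"ay":0,"az":0,"dx":0,"dy":0,"dz":0,"grip":0.6}])

```text
t: 9.05
position: [0.46, 0.1198, 0.3304]
eef_rot: [0.997, 0.076, 0.001, -0.0]
ft_force: [0.3, -0.7, 0.0]
width: 0.0524
finger_force: 0.0
```

Run:
```python
from h import *
import cv2
togo(rail(-.142-.034-.009-.025,.1296),.205,TH)
im=vision.grab_frame("top")
cv2.imwrite("pics/t2.png",cv2.resize(im[105:305,225:475],None,fx=3,fy=3,interpolation=cv2.INTER_CUBIC))
```

```text
t 9.05 pos [0.46   0.1198 0.3304] phi 0.1515 rail -0.2117 0.1287 F [ 0.3 -0.7  0. ] w 0.052
 shift cm [ 0.16 -0.09 12.54] turn [-0.0001 -0.0011  0.0045]
```

View pics/t2.png

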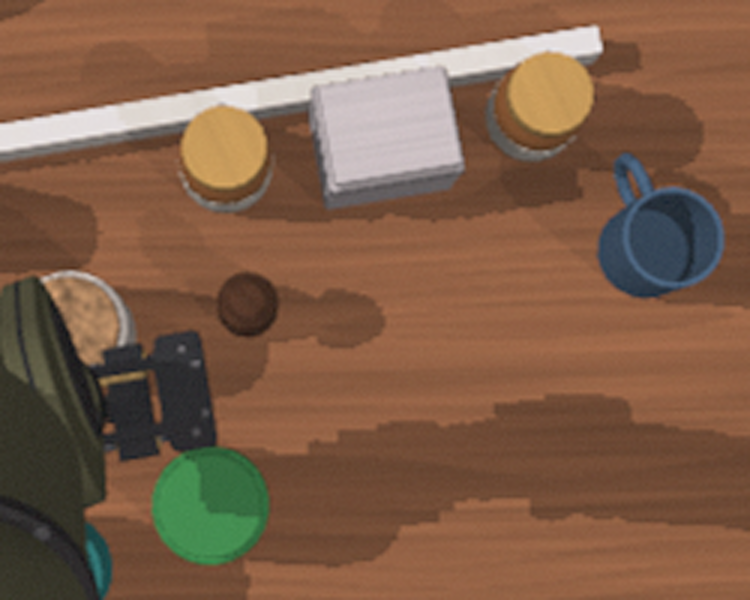

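The tin is flat against the rail (lid corners near (313,87), (443,68), (462,165) and (330,190)), midway between the jars. Now I'll descend behind the crock.

Request:
arm_command(motion=[{"ax":0,"ay":0,"az":0,"dx":0,"dy":0,"dz":2.5,"grip":0.6},{"ax":0,"ay":0,"az":0,"dx":0,"dy":0,"dz":2.5,"grip":0.6},{"ax":0,"ay":0,"az":0,"dx":0,"dy":0,"dz":2.5,"grip":0.6},{"ax":0,"ay":0,"az":0,"dx":0,"dy":0,"dz":2.5,"grip":0.6},{"ax":0,"ay":0,"az":0,"dx":0,"dy":-0.1,"dz":2.5,"grip":0.6},{"ax":0,"ay":0,"az":0,"dx":0,"dy":0,"dz":0,"grip":0.6}])

```text
t: 9.7
position: [0.4595, 0.1189, 0.2033]
eef_rot: [0.997, 0.074, -0.002, 0.001]
ft_force: [-0.2, -0.5, -0.4]
width: 0.0528
finger_force: 0.0
```

Request:
arm_command(motion=[{"ax":0,"ay":0,"az":0,"dx":0.5,"dy":0,"dz":0,"grip":0.6},{"ax":0,"ay":0,"az":0,"dx":0.5,"dy":0,"dz":0,"grip":0.6},{"ax":0,"ay":0,"az":0,"dx":0.5,"dy":0,"dz":0,"grip":0.6},{"ax":0,"ay":0,"az":0,"dx":0.4,"dy":0,"dz":0,"grip":0.6}])

```text
t: 10.1
position: [0.4794, 0.1231, 0.2067]
eef_rot: [0.997, 0.075, 0.001, -0.0]
ft_force: [-1.2, 0.9, -0.2]
width: 0.0527
finger_force: 0.0
```

Request:
arm_command(motion=[{"ax":0,"ay":0,"az":0,"dx":0.3,"dy":0,"dz":0,"grip":0.6},{"ax":0,"ay":0,"az":0,"dx":0.3,"dy":0,"dz":0,"grip":0.6},{"ax":0,"ay":0,"az":0,"dx":0.3,"dy":0,"dz":0,"grip":0.6}])

```text
t: 10.4
position: [0.4862, 0.1244, 0.2058]
eef_rot: [0.997, 0.075, -0.002, 0.0]
ft_force: [-5.4, -0.1, 3.4]
width: 0.0527
finger_force: 2.1
```

Run:
```python
from h import *
togo(rail(-.042-.034-.009,.120),.205,TH)
```

```text
t 10.4 pos [0.4862 0.1244 0.2058] phi 0.1507 rail -0.1851 0.1294 F [-5.4 -0.1  3.4] w 0.053
 shift cm [10.01  0.98  0.04] turn [0.0002 0.0035 0.0037]
```

Contact is where I expected it. Next I'll push 100 mm with a 10 mm sideways correction.

Request:
arm_command(motion=[{"ax":0,"ay":0,"az":0,"dx":0.45,"dy":0.05,"dz":0,"grip":0.6},{"ax":0,"ay":0,"az":0,"dx":0.45,"dy":0.05,"dz":0,"grip":0.6},{"ax":0,"ay":0,"az":0,"dx":0.45,"dy":0.05,"dz":0,"grip":0.6},{"ax":0,"ay":0,"az":0,"dx":0.45,"dy":0.05,"dz":0,"grip":0.6},{"ax":0,"ay":0,"az":0,"dx":0.45,"dy":0.05,"dz":0,"grip":0.6},{"ax":0,"ay":0,"az":0,"dx":0.45,"dy":0.05,"dz":0,"grip":0.6},{"ax":0,"ay":0,"az":0,"dx":0.45,"dy":0.05,"dz":0,"grip":0.6},{"ax":0,"ay":0,"az":0,"dx":0.45,"dy":0.05,"dz":0,"grip":0.6},{"ax":0,"ay":0,"az":0,"dx":0.45,"dy":0.05,"dz":0,"grip":0.6},{"ax":0,"ay":0,"az":0,"dx":0.45,"dy":0.05,"dz":0,"grip":0.6},{"ax":0,"ay":0,"az":0,"dx":0.45,"dy":0.05,"dz":0,"grip":0.6},{"ax":0,"ay":0,"az":0,"dx":0.45,"dy":0.05,"dz":0,"grip":0.6},{"ax":0,"ay":0,"az":0,"dx":0.45,"dy":0.05,"dz":0,"grip":0.6},{"ax":0,"ay":0,"az":0,"dx":0.45,"dy":0.05,"dz":0,"grip":0.6},{"ax":0,"ay":0,"az":0,"dx":0.45,"dy":0.05,"dz":0,"grip":0.6},{"ax":0,"ay":0,"az":0,"dx":0.45,"dy":0.05,"dz":0,"grip":0.6},{"ax":0,"ay":0,"az":0,"dx":0.45,"dy":0.05,"dz":0,"grip":0.6},{"ax":0,"ay":0,"az":0,"dx":0.45,"dy":0.05,"dz":0,"grip":0.6},{"ax":0,"ay":0,"az":0,"dx":0.45,"dy":0.05,"dz":0,"grip":0.6},{"ax":0,"ay":0,"az":0,"dx":0.3,"dy":0.05,"dz":0,"grip":0.6}])

```text
t: 12.4
position: [0.5768, 0.1278, 0.2057]
eef_rot: [0.997, 0.075, 0.0, -0.0]
ft_force: [-1.8, -0.7, -1.3]
width: 0.053
finger_force: 1.3
```

Run:
```python
from h import *
togo(rail(-.042-.034-.009,.120),.205,TH)
```

```text
t 12.4 pos [0.5768 0.1278 0.2057] phi 0.1498 rail -0.0951 0.1195 F [-1.8 -0.7 -1.3] w 0.053
 shift cm [ 1.01 -0.05  0.07] turn [-0.     -0.0005  0.0028]
```

Request:
arm_command(motion=[{"ax":0,"ay":0,"az":0,"dx":0.2,"dy":0,"dz":0,"grip":0.6},{"ax":0,"ay":0,"az":0,"dx":0.2,"dy":0,"dz":0,"grip":0.6},{"ax":0,"ay":0,"az":0,"dx":0.2,"dy":0,"dz":0,"grip":0.6},{"ax":0,"ay":0,"az":0,"dx":0.2,"dy":0,"dz":0,"grip":0.6}])

```text
t: 12.8
position: [0.5842, 0.1288, 0.2057]
eef_rot: [0.997, 0.075, -0.0, 0.0]
ft_force: [-2.2, -0.4, 0.1]
width: 0.0527
finger_force: 1.4
```

Request:
arm_command(motion=[{"ax":0,"ay":0,"az":0,"dx":0.15,"dy":0,"dz":0,"grip":0.6},{"ax":0,"ay":0,"az":0,"dx":0,"dy":0,"dz":0,"grip":0.6}])

```text
t: 13.0
position: [0.586, 0.1291, 0.2057]
eef_rot: [0.997, 0.075, 0.0, 0.0]
ft_force: [-1.2, -0.5, -1.2]
width: 0.0528
finger_force: 1.0
```

Request:
arm_command(motion=[{"ax":0,"ay":0,"az":0,"dx":0.1,"dy":0,"dz":0,"grip":0.6},{"ax":0,"ay":0,"az":0,"dx":0,"dy":0,"dz":0,"grip":0.6}])

```text
t: 13.2
position: [0.5867, 0.1292, 0.2057]
eef_rot: [0.997, 0.075, 0.0, 0.0]
ft_force: [-1.4, -1.1, -0.3]
width: 0.0531
finger_force: 1.3
```

Run:
```python
from h import *
togo(rail(-.042-.034-.009,.120),.205,TH)
```

```text
t 13.2 pos [0.5867 0.1292 0.2057] phi 0.1498 rail -0.085 0.1195 F [-1.4 -1.1 -0.3] w 0.053
 shift cm [ 0.   -0.05  0.07] turn [ 0.0001 -0.      0.0028]
```

Request:
arm_command(motion=[{"ax":0,"ay":0,"az":0,"dx":0.1,"dy":0,"dz":0,"grip":0.6},{"ax":0,"ay":0,"az":0,"dx":0.1,"dy":0,"dz":0,"grip":0.6}])

```text
t: 13.4
position: [0.5886, 0.1295, 0.2057]
eef_rot: [0.997, 0.075, -0.0, 0.0]
ft_force: [-1.7, 0.3, -0.0]
width: 0.0527
finger_force: 1.4
```

Request:
arm_command(motion=[{"ax":0,"ay":0,"az":0,"dx":0.1,"dy":0,"dz":0,"grip":0.6},{"ax":0,"ay":0,"az":0,"dx":0,"dy":0,"dz":0,"grip":0.6}])

```text
t: 13.6
position: [0.5896, 0.1297, 0.2057]
eef_rot: [0.997, 0.075, -0.0, 0.0]
ft_force: [-1.7, -0.9, 0.2]
width: 0.0524
finger_force: 1.5
```

Request:
arm_command(motion=[{"ax":0,"ay":0,"az":0,"dx":0.1,"dy":0,"dz":0,"grip":0.6},{"ax":0,"ay":0,"az":0,"dx":0,"dy":0,"dz":0,"grip":0.6}])

```text
t: 13.8
position: [0.59, 0.1298, 0.2056]
eef_rot: [0.997, 0.075, -0.001, 0.0]
ft_force: [-4.7, -0.9, 1.8]
width: 0.053
finger_force: 2.5
```

Force is rising as motion stops, so the crock has met the rail. I'll press slightly more, back off and check.

Request:
arm_command(motion=[{"ax":0,"ay":0,"az":0,"dx":0.1,"dy":0,"dz":0,"grip":0.6},{"ax":0,"ay":0,"az":0,"dx":0,"dy":0,"dz":0,"grip":0.6}])

```text
t: 14.0
position: [0.5904, 0.1299, 0.2056]
eef_rot: [0.997, 0.075, -0.002, 0.0]
ft_force: [-7.2, -1.2, 3.0]
width: 0.053
finger_force: 3.2
```

Request:
arm_command(motion=[{"ax":0,"ay":0,"az":0,"dx":-0.5,"dy":0,"dz":0,"grip":0.6},{"ax":0,"ay":0,"az":0,"dx":-1.5,"dy":0,"dz":0,"grip":0.6},{"ax":0,"ay":0,"az":0,"dx":-1.5,"dy":0,"dz":0,"grip":0.6},{"ax":0,"ay":0,"az":0,"dx":-1.5,"dy":0,"dz":0,"grip":0.6},{"ax":0,"ay":0,"az":0,"dx":0,"dy":0,"dz":-2.5,"grip":0.6},{"ax":0,"ay":0,"az":0,"dx":0,"dy":0,"dz":-2.5,"grip":0.6},{"ax":0,"ay":0,"az":0,"dx":0,"dy":0,"dz":-2.5,"grip":0.6},{"ax":0,"ay":0,"az":0,"dx":0,"dy":0,"dz":-2.5,"grip":0.6},{"ax":0,"ay":0,"az":0,"dx":-2.5,"dy":0,"dz":-2.5,"grip":0.6},{"ax":0,"ay":0,"az":0,"dx":-2.5,"dy":0,"dz":0,"grip":0.6},{"ax":0,"ay":0,"az":0,"dx":-2.5,"dy":0,"dz":0,"grip":0.6},{"ax":0,"ay":0,"az":0,"dx":-2.5,"dy":0,"dz":0,"grip":0.6},{"ax":0,"ay":0,"az":0,"dx":0,"dy":0,"dz":0,"grip":0.6},{"ax":0,"ay":0,"az":0,"dx":0,"dy":0,"dz":0,"grip":0.6}])

```text
t: 15.4
position: [0.4445, 0.1079, 0.3313]
eef_rot: [0.997, 0.075, 0.002, -0.0]
ft_force: [-1.1, 0.7, 0.3]
width: 0.0531
finger_force: 0.0
```

Run:
```python
from h import *
import cv2
im=vision.grab_frame("top")
cv2.imwrite("pics/t3.png",cv2.resize(im[100:250,165:425],None,fx=3,fy=3,interpolation=cv2.INTER_CUBIC))
```

```text
(no output)
```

View pics/t3.png

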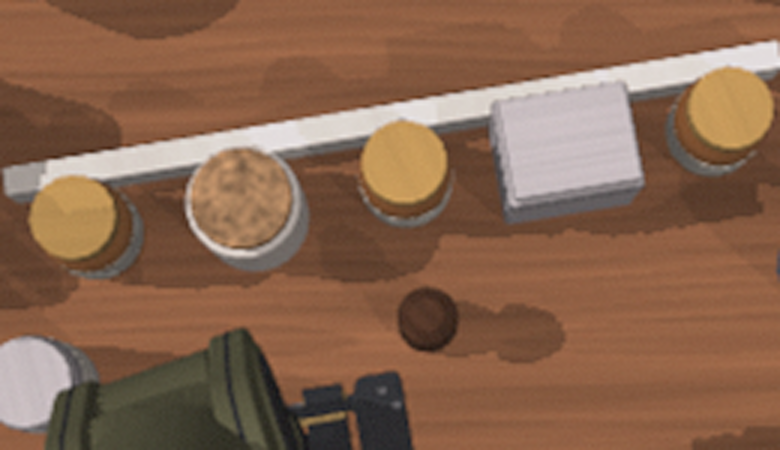

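Run:
```python
from h import *
a=lambda x,y:((x+.5)/3-.5+165,(y+.5)/3-.5+100)
f=lambda p:((p-O)@np.c_[n,d]).round(4)
print("crock",f(w(*a(240,198),.092)))
T=[w(*a(*c),.092) for c in((497,103),(625,83),(638,180),(514,203))]
print("tin",f(np.mean(T,0)),[np.arctan2(*-(f(T[i])-f(T[j])))for i,j in((0,1),(3,2))])
for k,c in dict(jl=(73,218),jm=(404,163),jr=(730,110)).items():print(k,f(w(*a(*c),.092)))
```

```text
crock [-0.0409  0.1197]
tin [-0.0396 -0.1194] [np.float64(-3.1341380525954636), np.float64(3.1228517388201786)]
jl [-0.0355  0.2392]
jm [-0.0352 -0.0001]
jr [-0.0357 -0.2387]
```

The picture shows both items against the rail and centred in their gaps, with the jars unmoved. The crock reads (-0.041, 0.120), and the tin reads (-0.040, -0.119) with a yaw error of about 0.01 rad.

```bash
python3 -c "
from bench import workorder; print(workorder.hand_in())"
```

```text
the job is handed in; nothing more can be done
None
```

I pushed the tin and the crock back against the rail, each within about 1 mm of the middle of its gap and the tin square to within about 0.02 rad, then handed the job in; the hand-in returned no verdict.

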